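# Reset the oven's tripped breaker under the push-latch cover

## Task

The combi oven is dead because one breaker has tripped in the power distributor on the worktop: press the yellow pad so that the clear cover pops fully open, push the one toggle that is down up until it snaps on, then swing the cover down again and press it until it stays latched shut. Leave the other breakers on, and only touch and push: pick nothing up, and leave the things standing around and on the distributor where they are.

Things in the scene. Friction and masses are not known exactly. Their poses are not given: they have to be found in the camera images.
- distributor: portable power distributor, black rubber housing 260 mm deep (x), 300 mm wide (y), fixed to the table, three blue outlet lids on its low front; origin at the centre of its underside, x to its back, y to its left, front towards the robot. Above the outlets a grey panel rises away from the robot at 20 degrees from level, from 115 mm high to 168 mm, where the flat rear top begins
- cover (a joint): clear cover with a grey frame over the breakers, 186 mm wide, 124 mm from hinge to free edge, 4 mm thick, 14 mm skirt. Radians: 0 to 0.01 = latched shut, parallel to the panel, outer face 32 mm out from it; grows as the free edge swings up and away from the robot; 2.1 = fully open, 10 degrees past upright; -0.046 = pressed in to its stop (5 mm at the free edge)
- cover_pad (a point): centre of the ribbed yellow press pad (20 x 50 mm, 1.5 mm proud) on the cover's outer face, mid-width, 112 mm from the hinge, 12 mm from the free edge; moves with the cover. Push-push latch: pressed here to the stop (about 4 N) and let go, the sprung cover swings fully open in about 2 s; pushed down from open to the same stop (about 5 N near the free edge) and let go, it stays latched
- cover_hinge (a point): middle of the cover's hinge axis: level, along the distributor's y, at the high edge of the panel and 26 mm out from the panel face; the cover's outer face lies 6 mm beyond the axis. Distances down the panel are counted from here
- latch_block (a point): middle of the top of the black latch block, 27 mm wide, standing 10 mm out of the panel at its low edge, 98 to 116 mm down the panel from the hinge; it takes the cover's wire pin
- toggle_a (a joint): the tripped breaker's toggle, black with an orange tip; which of the four places in the row it has varies. Radians: 0 = down as at the start, leaning to the low, robot side 0.32 rad off the panel's normal; 0.64 = up, on, leaning as much towards the hinge. It snaps over at 0.32 and needs about 1 N at its tip
- toggle_a_tip (a point): middle of the tip of toggle_a: 18 mm wide (y), 6 mm thick, 25 mm out from its level axis, which lies in the panel face 56 mm down from the hinge. Four white breakers in a row, toggles 36 mm apart; the breakers' fronts stand 4 mm out of the panel
- toggle_b_tip (a point): middle of the tip of toggle_b: 18 mm wide (y), 6 mm thick, 25 mm out from its level axis, which lies in the panel face 56 mm down from the hinge. Four white breakers in a row, toggles 36 mm apart; the breakers' fronts stand 4 mm out of the panel
- toggle_c_tip (a point): middle of the tip of toggle_c: 18 mm wide (y), 6 mm thick, 25 mm out from its level axis, which lies in the panel face 56 mm down from the hinge. Four white breakers in a row, toggles 36 mm apart; the breakers' fronts stand 4 mm out of the panel
- toggle_d_tip (a point): middle of the tip of toggle_d: 18 mm wide (y), 6 mm thick, 25 mm out from its level axis, which lies in the panel face 56 mm down from the hinge. Four white breakers in a row, toggles 36 mm apart; the breakers' fronts stand 4 mm out of the panel
- toggle_b (a joint): toggle of another breaker, of the same kind as toggle_a, on (0.64) at the start
- toggle_c (a joint): toggle of another breaker, of the same kind as toggle_a, on (0.64) at the start
- toggle_d (a joint): toggle of another breaker, of the same kind as toggle_a, on (0.64) at the start
- shaker: small glass salt shaker with a steel cap, 38 mm across and 75 mm tall, standing on the flat rear top of the distributor near its left (+y) end (origin at the centre of its foot)
- mill: dark wooden pepper mill, 56 mm across and 150 mm tall, standing right of the distributor; origin at the centre of its underside
- water: clear water bottle with a blue cap, 72 mm across and 230 mm tall, left of the distributor; origin at the centre of its underside
- mustard: amber glass mustard jar with a red lid, 64 mm across and 100 mm tall, left of the distributor towards the robot; origin at the centre of its underside
- mug: white ceramic mug, 84 mm across and 95 mm tall, right of the distributor towards the robot; origin at the centre of its underside
- turner: kitchen turner (spatula) lying flat, right of the pepper mill (origin on its underside)
- bowl: steel bowl, 130 mm across and 55 mm tall, far left of the distributor; origin at the centre of its underside

How it is judged (in metres and radians):
On the way, in this order (a step that is already met when the one before it is completed fails the run):
1. the cover has popped fully open (value of joint cover above 1.85 rad), for 0.2 s.
2. the tripped toggle is pushed on while the cover is open (value of joint toggle_a above 0.45 rad and value of joint cover above 1 rad), for 0.2 s.
At the end, for the whole second after the job is handed in: The cover is latched shut (joint between -0.02 and 0.03 rad) with nothing pressing on it, all four toggles are up (over 0.45 rad), and every loose thing stands within 25 mm of where it was (value of joint cover between -0.02 and 0.03 rad and value of joint each of toggle_a, toggle_b, toggle_c, toggle_d above 0.45 rad and distance of each of shaker, mill, water, mustard, mug, turner, bowl from where it was at the start of the episode below 0.025 m); the robot touches nothing.
It fails at once if the salt shaker on the distributor is moved more than 25 mm, picked up or knocked over (distance of shaker from where it was at the start of the episode above 0.025 m or angle between shaker's own z axis and vertical above 0.45 rad).
It fails at once if a thing right of the distributor (pepper mill, mug, turner) is moved more than 25 mm, picked up or knocked over (distance of any of mill, mug, turner from where it was at the start of the episode above 0.025 m or angle between any of mill, mug, turner's own z axis and vertical above 0.45 rad).
It fails at once if a thing left of the distributor (water bottle, mustard jar, bowl) is moved more than 25 mm, picked up or knocked over (distance of any of water, mustard, bowl from where it was at the start of the episode above 0.025 m or angle between any of water, mustard, bowl's own z axis and vertical above 0.45 rad).
It fails at once if one of the breakers that are on is switched off (value of joint any of toggle_b, toggle_c, toggle_d below 0.32 rad).
It also fails if it takes over 58 s, if anything falls off the work surface, if the arm or the gripper's body presses on something with over 40 N, if the wrist force passes 120 N, or if a joint passes its speed limit or range.

## Robot

A 6-joint arm with a two-finger parallel gripper is mounted at the origin on the work surface. World frame = base frame: x ahead of the robot, y to its left, z up, the work surface at z = 0. Lengths are in mm, angles in rad, forces in N, time in s.
With the tool pointing down it reaches from about 350 to 975 mm from the base axis. Payload 7.1 kg.
Tool frame: the origin (TCP) lies at the very end of the fingers, on their centre line; the grasp point (between the pads) lies 19 mm behind it; z points along the fingers, y is the line along which they close (so a half turn about z gives the same grasp; the last joint's range is limited). The gripper opens to 88 mm and grips with 3 to 60 N. Pads are 20 mm wide; open, the fingers measure 115 mm over their backs; the gripper's body (75 mm by 178 mm) begins 61 mm behind the grasp point.
Start: joints at [1.206, 0.423, 1.63, -0, 1.089, -0.019], TCP at [211.811, 587.997, 222.675] pointing down, gripper open.
Joint ranges: [-3, 3], [-0.9, 2.11], [0.09, 2.58], [-1.31, 4.45], [0.11, 2.69], [-2.54, 2.54]. Speed limits (rad/s): [2.39, 2.39, 3.01, 3.14, 3.14, 3.14].

## Interface

Orientations are given as a rotation vector (axis times angle).
In Python, from workcell import sensors, imaging, close_job gives the robot as it stands. The module is installed in compiled form; this text tells all that it offers.
- The arm moves only by the tool servo_tool, never from a script. Its argument "steps" is a list of rows, each a list of 3 entries, a list of its own where there are three numbers: the shift along the world's x, y, z in m, then the turn, a rotation vector about the world's x, y, z in degrees, then the opening, from -1 (shut) to 1 (fully open). A call has exactly 8 rows; each row shifts and turns the commanded pose from where the row before left it; what a row does not reach is not made up. A row lasts 1/12 s, in which the tool goes at most 41.7 mm and 7.16 degrees, less where a joint would pass 70% of its speed; a pose out of reach is approached as far as the arm can. A call is refused whole if a number of a shift passes 0.0417 or a number of a turn 7.16, either way. A call with a gripper value outside its range is refused whole. The fingers move at their own pace and stop on an object; the grip force is fixed at half the most. Time passes only in rows, so rows that do not move let the fingers close, or fill a call up. It gives the time, the measured TCP pose, the force, the opening and the grip force at its end, in the units of the state.
- sensors.get_obs(): the state, without advancing time (a new reading comes with each control period).
- imaging.get_image(name): name is "side" or "top"; returns a dict with "color" (400x640x3 uint8, blue, green, red), "range_z" (400x640 float32, mm along the optical axis (not along the pixel's ray), 0 where there is no reading), "vertical_fov" (degrees; the focal length in pixels is half the picture's height over the tangent of half this angle, whatever the lens; pixels are square), "cx", "cy" (the principal point, pixels), "rvec" (rotation vector, rad) and "tvec" (3), from world to camera coordinates, as OpenCV has them. Camera axes: x right, y down, z forward; pixel columns grow to the right and rows downward; lengths in mm; the calibration is good to about 2 mm. A picture is of the moment at which its call begins.
- close_job(): hands the job in; it is judged then, once.
The state is a dict: "t": time; "qpos": joint angles; "qvel": joint speeds; "joint_torque": joint torques, N m; "ee_pos": TCP position; "orientation": TCP orientation; "ft_force": force on the tool from outside, world axes, zero at the start; "moment": the same for the moment, N m; "width": finger opening in mm; "grasp_force": force on a finger pad.
Only numpy, scipy, OpenCV 4.12 (cv2) and the standard library are available. Lean on these libraries where they do the work, as an engineer would, in place of code of your own. Each camera call takes 0.05 s, during which the arm holds its last target. There are 200 camera calls.

## Working session

There is one attempt and no reset: what is moved stays moved. The work goes in short steps, Python scripts to look and compute and a tool call to move; the robot and the scene stay as the last step left them, time stands still between calls to the robot, and variables do not carry over. Pictures are saved under pics/ and viewed, at most 10 in all, crops included, and the job is handed in when it is done.

Besides the shell and the picture viewer there is one more tool, called after "Call:" as name(argument=value, ...) on one line, values as JSON. servo_tool: Moves the arm, as the interface text tells. Its arguments: {"type":"object","properties":{"steps":{"type":"array"}},"required":["steps"]}

```bash
mkdir -p pics; cat > h.py <<'E'
import numpy as np, cv2
from workcell import sensors, imaging
def shot(name,fn=None):
    im=imaging.get_image(name)
    if fn: cv2.imwrite('pics/'+fn,im['color'])
    np.savez('pics/%s.npz'%name,**{k:np.array(v) for k,v in im.items()})
    return im
def cam(im):
    f=200/np.tan(np.radians(float(im['vertical_fov']))/2)
    R=cv2.Rodrigues(np.array(im['rvec'],float).reshape(3))[0]; t=np.array(im['tvec'],float).reshape(3)
    return f,R,t
def world(im,u,v,z=None):
    f,R,t=cam(im); z=im['range_z'][v,u] if z is None else z
    return R.T@(np.array([(u-im['cx'])*z/f,(v-im['cy'])*z/f,z])-t)
def cloud(im):
    f,R,t=cam(im); v,u=np.mgrid[:400,:640]; z=im['range_z']
    p=np.stack([(u-im['cx'])*z/f,(v-im['cy'])*z/f,z],-1).reshape(-1,3)
    return ((p-t)@R).reshape(400,640,3)
def proj(im,P):
    f,R,t=cam(im); c=R@np.array(P,float)+t
    return c[0]/c[2]*f+im['cx'],c[1]/c[2]*f+im['cy']
E
python3 - <<'E'
from h import *
a=shot('side','side0.png');b=shot('top','top0.png')
for i in(a,b):
    f,R,t=cam(i);print(f,-R.T@t,R[2])
o=sensors.get_obs();print(o)
E
```

```text
369.17296226609545 [ 112.86683532 -537.12560587  924.39242096] [ 0.38927142  0.57065776 -0.72306119]
386.1770379152179 [ 340.1027337    52.08877821 1350.50774729] [ 0.14748648 -0.00335577 -0.98905838]
{'t': 0.1, 'qpos': array([ 1.20596281e+00,  4.23746424e-01,  1.63059934e+00, -3.33661956e-05,
        1.08860474e+00, -1.89932123e-02]), 'qvel': array([-0.00137332, -0.00139355, -0.00200002, -0.00126733,  0.0005131 ,
        0.0004719 ]), 'joint_torque': array([-1.69205523e-04, -5.45614100e+01, -2.74323732e+01,  6.44979766e-02,
        1.88493286e-02, -7.72179828e-05]), 'ee_pos': array([211.66980896, 587.53609578, 221.99626387]), 'orientation': array([-5.40477766e-01, -3.09451754e+00,  2.10244476e-03]), 'ft_force': array([-0.00340416, -0.40159825,  0.04154945]), 'moment': array([-0.05539485,  0.03744157,  0.01133332]), 'grasp_force': 0.0, 'width': 88.04830516612618}
```

View pics/side0.png

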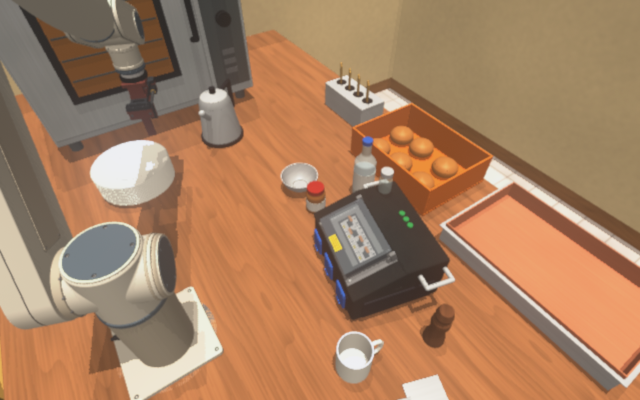

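View pics/top0.png

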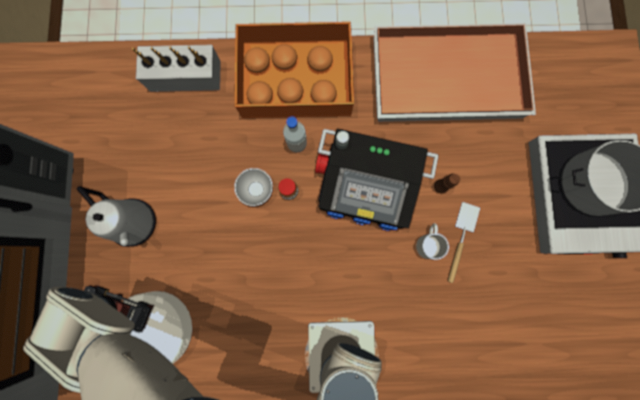

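```bash
python3 - <<'E'
from h import *
a=cv2.imread('pics/side0.png');b=cv2.imread('pics/top0.png')
A=cv2.resize(a[170:320,300:460],None,fx=4,fy=4,interpolation=cv2.INTER_CUBIC)[:600]
B=cv2.resize(b[120:240,310:450],None,fx=5,fy=5,interpolation=cv2.INTER_CUBIC)
cv2.imwrite('pics/sc.png',A);cv2.imwrite('pics/tc.png',B)
E
```

```text
(no output)
```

View pics/tc.png

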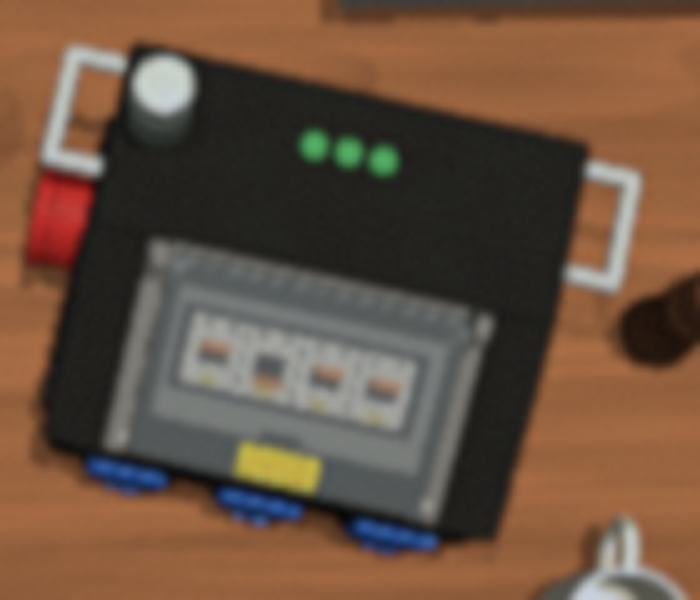

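View pics/sc.png

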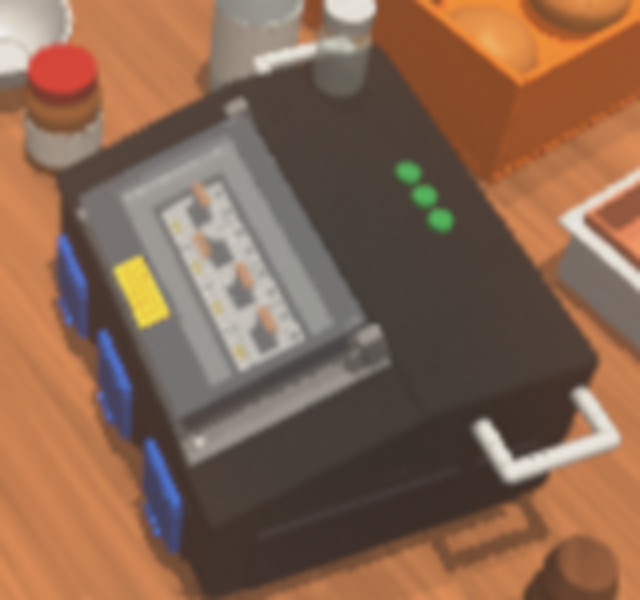

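```bash
cat >> h.py <<'E'
c20,s20=np.cos(np.radians(20)),np.sin(np.radians(20))
def loc(xh,s,n,y): return np.array([xh-s*c20-n*s20,y,168-s*s20+n*c20])
def w(p,q): # q=x,y,yaw
    c,s=np.cos(q[2]),np.sin(q[2]); return np.array([q[0]+c*p[0]-s*p[1],q[1]+s*p[0]+c*p[1],p[2]])
E
python3 - <<'E'
from h import *
from scipy.optimize import least_squares
T=dict(np.load('pics/top.npz'));S=dict(np.load('pics/side.npz'))
tc=lambda u,v:((u-2)/5+310,(v-2)/5+120); sc=lambda u,v:((u-1.5)/4+300,(v-1.5)/4+170)
R=lambda x,y:(lambda xh:np.array([x,y,168.]))
L=lambda s,n,y:(lambda xh:loc(xh,s,n,y))
ob=[(T,tc(137,45),R(130,150)),(T,tc(588,147),R(130,-150)),(T,tc(100,235),L(0,0,150)),(T,tc(555,315),L(0,0,-150)),
(T,tc(277,467),L(112,33.5,0)),(S,sc(141,291),L(112,33.5,0)),(T,tc(105,448),L(124,32,93)),(T,tc(435,522),L(124,32,-93)),(S,sc(595,360),R(130,-150))]
def res(q): return np.array([np.subtract(proj(i,w(f(q[3]),q)),o) for i,o,f in ob]).ravel()
r=least_squares(res,[550,0,-.2,20],loss='soft_l1',x_scale=[10,10,.1,10]);q=r.x
print(q,np.degrees(q[2]));print(res(q).reshape(-1,2).round(1))
C=cloud(T)
for u,v in [(350,170),(400,165),(365,213),(365,180),(342,135)]: print(u,v,C[v,u].round(1))
C2=cloud(S);print('side pad',C2[242,335], C2[215,420])
for n,p in dict(pad=loc(q[3],112,33.5,0),hinge=loc(q[3],0,26,0),tip=loc(q[3],63.9,23.7,18)).items(): print(n,w(p,q).round(1))
np.save('q.npy',q)
E
```

```text
[ 5.63127954e+02 -1.08476278e+02 -2.43500273e-01  6.79965570e+00] -13.951537930728035
[[-1.8  0.2]
 [ 1.  -0.1]
 [-2.9 -0.8]
 [ 0.4  3.9]
 [ 0.9 -0.3]
 [-0.3 -0.3]
 [ 5.1  0.6]
 [-2.2 -1.2]
 [ 0.2  0.3]]
350 170 [591.2 -37.  166.7]
400 165 [ 603.2 -193.9  168.3]
365 213 [456.2 -79.8 156.1]
365 180 [555.1 -80.6 184.4]
342 135 [681.  -11.  244.7]
side pad [457.13642129 -82.79657235 161.73337029] [826.51870039 -53.93901313   1.60528226]
pad [456.5 -82.  161.2]
hinge [ 561.1 -108.   192.4]
tip [507.9 -76.2 168.4]
```

```bash
python3 - <<'E'
from h import *
from scipy.optimize import least_squares
T=dict(np.load('pics/top.npz'));S=dict(np.load('pics/side.npz'))
tc=lambda u,v:((u-2)/5+310,(v-2)/5+120); sc=lambda u,v:((u-1.5)/4+300,(v-1.5)/4+170)
L=lambda s,n,y:(lambda xh:loc(xh,s,n,y))
ob=[(T,tc(277,467),L(112,33.5,0)),(S,sc(141,291),L(112,33.5,0))]
for y,a,b,s in [(54,(214,352),(200,192),48),(18,(268,385),(207,248),64),(-18,(326,378),(240,278),48),(-54,(384,388),(264,320),48)]:
    ob+=[(T,tc(*a),L(s,23.7,y)),(S,sc(*b),L(s,23.7,y))]
def res(q): return np.array([np.subtract(proj(i,w(f(q[3]),q)),o) for i,o,f in ob]).ravel()
q0=np.load('q.npy')
# fixed xh=6.8 (degenerate without rear edges)
r=least_squares(lambda p:res([*p,6.8]),q0[:3],loss='soft_l1',x_scale=[10,10,.1]);q=[*r.x,6.8]
print(q,np.degrees(q[2]));print(res(q).reshape(-1,2).round(1))
C=cloud(S);C2=cloud(T)
# local coords of cover/panel depth points
c,s=np.cos(q[2]),np.sin(q[2])
for nm,cl,im in(('S',C,S),('T',C2,T)):
  for ss,y in [(20,0),(100,50),(112,0),(100,-50),(119,70),(112,-92),(60,-90),(60,90)]:
    u,v=proj(im,w(loc(6.8,ss,32,y),q)); P=cl[int(round(v)),int(round(u))]
    d=P-[q[0],q[1],0]; lx=c*d[0]+s*d[1]; n=(lx-6.8)*-s20+(d[2]-168)*c20
    print(nm,ss,y,'n=%.1f'%n,end='; ')
print()
for n,p in dict(pad=loc(q[3],112,33.5,0),hinge=loc(q[3],0,26,0),tip=loc(q[3],63.9,23.7,18)).items(): print(n,w(p,q).round(1))
np.save('q.npy',q)
E
```

```text
[np.float64(560.5455022086576), np.float64(-109.68882904961539), np.float64(-0.26427192158101903), 6.8] -15.141665750404648
[[ 0.6  0.4]
 [-1.1 -0.2]
 [ 1.2 -1.1]
 [-0.3 -0. ]
 [ 0.5  0. ]
 [-2.5 -1.3]
 [ 1.5 -0.8]
 [ 0.1 -1.1]
 [ 1.3 -0. ]
 [-0.3 -0.6]]
S 20 0 n=26.7; S 100 50 n=28.1; S 112 0 n=30.1; S 100 -50 n=25.1; S 119 70 n=25.2; S 112 -92 n=28.1; S 60 -90 n=26.4; S 60 90 n=28.0; T 20 0 n=28.8; T 100 50 n=27.5; T 112 0 n=26.3; T 100 -50 n=27.1; T 119 70 n=31.3; T 112 -92 n=-3.2; T 60 -90 n=28.9; T 60 90 n=32.5; 
pad [454.5 -81.  161.2]
hinge [ 558.5 -109.1  192.4]
tip [506.  -76.3 168.4]
```

The pictures show the second toggle from the left is down: tip at top-crop (268,385), side-crop (207,248). The yellow pad is at full-image top (365,213) and side (335,242). The distributor is at about (561,-109) with yaw of about -14.7°. I'm moving in now with the gripper closed.

Call:
servo_tool(steps=[[[0.023,-0.032,0.008],[0,0,0.64],-1],[[0.023,-0.032,0.008],[0,0,0.64],-1],[[0.023,-0.032,0.008],[0,0,0.64],-1],[[0.023,-0.032,0.008],[0,0,0.64],-1],[[0.023,-0.032,0.008],[0,0,0.64],-1],[[0.023,-0.032,0.008],[0,0,0.64],-1],[[0.023,-0.032,0.008],[0,0,0.64],-1],[[0.023,-0.032,0.008],[0,0,0.64],-1]])

```text
t: 0.77
ee_pos: [396.3, 330.2, 286.9]
orientation: [-0.4, -3.116, 0.0]
ft_force: [0.7, 0.8, -0.3]
width: 38.0
grasp_force: 0.0
```

Call:
servo_tool(steps=[[[0.003,-0.037,-0.003],[-0.6,-2.4,0],-1],[[0.003,-0.037,-0.003],[-0.6,-2.4,0],-1],[[0.003,-0.037,-0.003],[-0.6,-2.4,0],-1],[[0.003,-0.037,-0.003],[-0.6,-2.4,0],-1],[[0.003,-0.037,-0.003],[-0.6,-2.4,0],-1],[[0.003,-0.037,-0.003],[-0.6,-2.4,0],-1],[[0.003,-0.037,-0.003],[-0.6,-2.4,0],-1],[[0.003,-0.037,-0.003],[-0.6,-2.4,0],-1]])

```text
t: 1.43
ee_pos: [419.3, 34.5, 262.6]
orientation: [0.356, 2.773, -0.058]
ft_force: [0.5, -0.1, 0.3]
width: 0.6
grasp_force: 0.0
```

Call:
servo_tool(steps=[[[0.003,-0.028,-0.01],[0,0,0],-1],[[0.003,-0.028,-0.01],[0,0,0],-1],[[0.003,-0.028,-0.01],[0,0,0],-1],[[0.003,-0.028,-0.01],[0,0,0],-1],[[0.0026,-0.0007,-0.0075],[0,0,0],-1],[[0.0026,-0.0007,-0.0075],[0,0,0],-1],[[0,0,0],[0,0,0],-1],[[0,0,0],[0,0,0],-1]])

```text
t: 2.1
ee_pos: [436.7, -76.5, 207.1]
orientation: [0.356, 2.777, -0.056]
ft_force: [-0.8, -0.6, 0.1]
width: 0.3
grasp_force: 0.0
```

```bash
python3 - <<'E'
from h import *
a=shot('side');b=shot('top')
o=sensors.get_obs();print(o['ee_pos'],o['ft_force'],cv2.Rodrigues(o['orientation'])[0].round(3))
A=cv2.resize(a['color'][170:300,300:440],None,fx=4,fy=4,interpolation=cv2.INTER_CUBIC)
B=cv2.resize(b['color'][150:240,320:430],None,fx=4,fy=4,interpolation=cv2.INTER_CUBIC)[:,:240]
H=520
B=cv2.copyMakeBorder(B,0,H-B.shape[0],0,0,cv2.BORDER_CONSTANT)
cv2.imwrite('pics/p1.png',np.hstack([A,B]))
print(proj(a,o['ee_pos']),proj(b,o['ee_pos']))
E
```

```text
[437.12619682 -76.2655279  207.87636428] [0.12484956 0.34290123 0.93666085] [[-0.91   0.251  0.329]
 [ 0.237  0.968 -0.081]
 [-0.339  0.004 -0.941]]
(np.float64(327.2841305664622), np.float64(232.5757876613311)) (np.float64(365.9304846294519), np.float64(217.69632072298685))
```

View pics/p1.png

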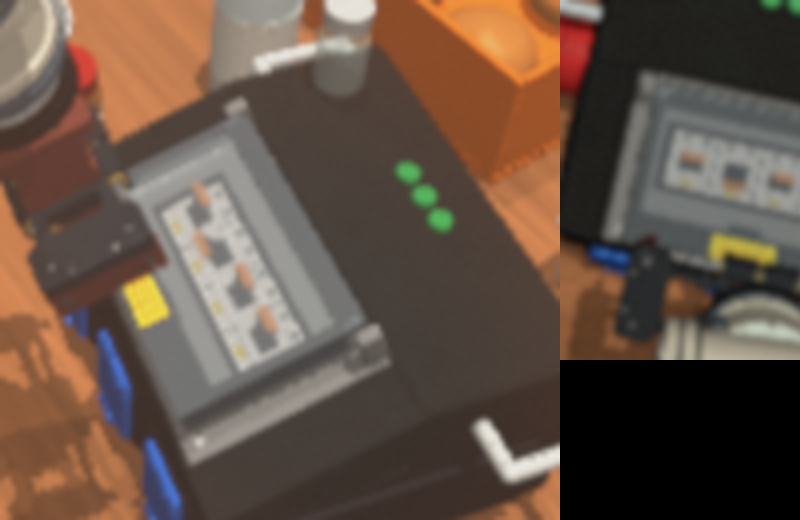

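The tool hangs over the pad, with the TCP at side-crop (110,252) and the pad at (147,301). I'm pressing along the panel normal.

Call:
servo_tool(steps=[[[0.0028,-0.0007,-0.0075],[0,0,0],-1],[[0.0028,-0.0007,-0.0075],[0,0,0],-1],[[0.0028,-0.0007,-0.0075],[0,0,0],-1],[[0.0028,-0.0007,-0.0075],[0,0,0],-1],[[0.0028,-0.0007,-0.0075],[0,0,0],-1],[[0.001,-0.0003,-0.0028],[0,0,0],-1],[[0,0,0],[0,0,0],-1],[[0,0,0],[0,0,0],-1]])

```text
t: 2.87
ee_pos: [451.8, -81.2, 166.9]
orientation: [0.358, 2.776, -0.057]
ft_force: [0.2, -1.1, -0.1]
width: 0.6
grasp_force: 0.0
```

Call:
servo_tool(steps=[[[0.001,-0.0003,-0.0028],[0,0,0],-1],[[0,0,0],[0,0,0],-1],[[0.001,-0.0003,-0.0028],[0,0,0],-1],[[0,0,0],[0,0,0],-1],[[0,0,0],[0,0,0],-1],[[0,0,0],[0,0,0],-1],[[0,0,0],[0,0,0],-1],[[0,0,0],[0,0,0],-1]])

```text
t: 3.53
ee_pos: [454.0, -81.8, 161.9]
orientation: [0.358, 2.775, -0.057]
ft_force: [-0.1, 0.5, 0.2]
width: 0.2
grasp_force: 0.0
```

Call:
servo_tool(steps=[[[0.0007,-0.0002,-0.0019],[0,0,0],-1],[[0,0,0],[0,0,0],-1],[[0.0007,-0.0002,-0.0019],[0,0,0],-1],[[0,0,0],[0,0,0],-1],[[0.0007,-0.0002,-0.0019],[0,0,0],-1],[[0,0,0],[0,0,0],-1],[[0,0,0],[0,0,0],-1],[[0,0,0],[0,0,0],-1]])

```text
t: 4.2
ee_pos: [456.1, -82.4, 156.0]
orientation: [0.358, 2.775, -0.057]
ft_force: [0.1, -0.8, -0.1]
width: 0.4
grasp_force: 0.0
```

Call:
servo_tool(steps=[[[0.0007,-0.0002,-0.0019],[0,0,0],-1],[[0,0,0],[0,0,0],-1],[[0.0007,-0.0002,-0.0019],[0,0,0],-1],[[0,0,0],[0,0,0],-1],[[0,0,0],[0,0,0],-1],[[0,0,0],[0,0,0],-1],[[0,0,0],[0,0,0],-1],[[0,0,0],[0,0,0],-1]])

```text
t: 4.87
ee_pos: [457.4, -82.8, 152.3]
orientation: [0.358, 2.775, -0.057]
ft_force: [-2.1, 1.4, 2.2]
width: 0.2
grasp_force: 1.4
```

```bash
python3 - <<'E'
from h import *
a=shot('side')
o=sensors.get_obs();print(o['ee_pos'],o['ft_force'],proj(a,o['ee_pos']))
A=cv2.resize(a['color'][180:300,300:440],None,fx=5,fy=5,interpolation=cv2.INTER_CUBIC)
cv2.imwrite('pics/p2.png',A)
E
```

```text
[457.4015369  -82.7873079  152.25306438] [-2.1804025   1.13392075  2.95742181] (np.float64(334.9902031889729), np.float64(244.1669926876466))
```

View pics/p2.png

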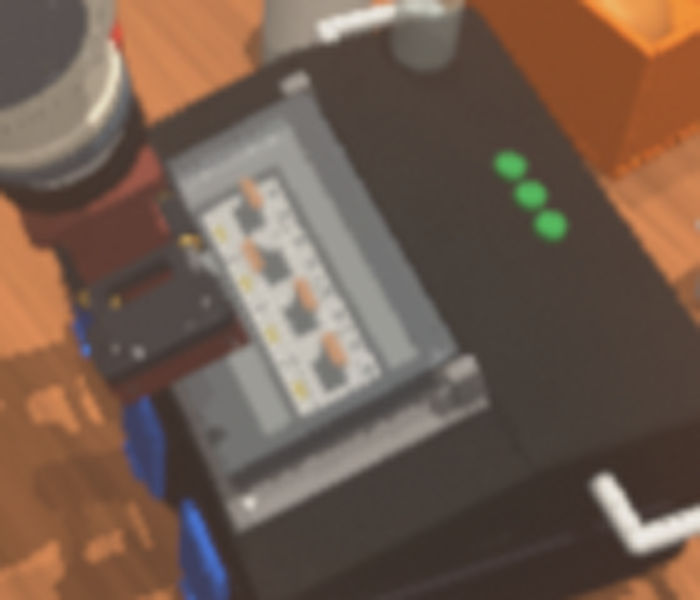

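The tool is on the pad, centred (TCP projects to (335,244), pad at (335,242)), pressing with about 3.5 N. I'm pressing the rest of the way to the stop.

Call:
servo_tool(steps=[[[0.0005,-0.0001,-0.0014],[0,0,0],-1],[[0,0,0],[0,0,0],-1],[[0.0004,-0.0001,-0.001],[0,0,0],-1],[[0,0,0],[0,0,0],-1],[[0,0,0],[0,0,0],-1],[[0,0,0],[0,0,0],-1],[[0,0,0],[0,0,0],-1],[[0,0,0],[0,0,0],-1]])

```text
t: 5.58
ee_pos: [458.2, -82.9, 150.1]
orientation: [0.358, 2.775, -0.057]
ft_force: [-6.5, 1.6, 10.1]
width: 0.5
grasp_force: 6.4
```

Call:
servo_tool(steps=[[[-0.006,0.0015,0.01],[0,0,0],-1],[[-0.014,0.0035,0.012],[0,0,0],-1],[[-0.016,0.004,0.01],[0,0,0],-1],[[-0.016,0.004,0.01],[0,0,0],-1],[[-0.005,0,0.01],[0,0,0],-1],[[0,0,0],[0,0,0],-1],[[0,0,0],[0,0,0],-1],[[0,0,0],[0,0,0],-1]])

```text
t: 6.25
ee_pos: [402.1, -70.2, 201.8]
orientation: [0.358, 2.774, -0.057]
ft_force: [0.7, 0.1, -0.2]
width: 0.9
grasp_force: 0.0
```

Call:
servo_tool(steps=[[[0,0,0],[0,0,0],-1],[[0,0,0],[0,0,0],-1],[[0,0,0],[0,0,0],-1],[[0,0,0],[0,0,0],-1],[[0,0,0],[0,0,0],-1],[[0,0,0],[0,0,0],-1],[[0,0,0],[0,0,0],-1],[[0,0,0],[0,0,0],-1]])

```text
t: 6.92
ee_pos: [401.4, -70.0, 201.9]
orientation: [0.358, 2.775, -0.057]
ft_force: [-0.3, -0.3, -0.5]
width: 0.5
grasp_force: 0.0
```

Call:
servo_tool(steps=[[[0,0,0],[0,0,0],-1],[[0,0,0],[0,0,0],-1],[[0,0,0],[0,0,0],-1],[[0,0,0],[0,0,0],-1],[[0,0,0],[0,0,0],-1],[[0,0,0],[0,0,0],-1],[[0,0,0],[0,0,0],-1],[[0,0,0],[0,0,0],-1]])

```text
t: 7.58
ee_pos: [401.4, -70.0, 201.9]
orientation: [0.358, 2.775, -0.057]
ft_force: [0.8, 0.2, -0.9]
width: 0.8
grasp_force: 0.0
```

```bash
python3 - <<'E'
from h import *
a=shot('side');b=shot('top')
A=cv2.resize(a['color'][150:300,290:440],None,fx=4,fy=4,interpolation=cv2.INTER_CUBIC)[:,:]
o=sensors.get_obs();print(o['ee_pos'],o['ft_force'])
B=b['color'][110:240,310:450]
cv2.imwrite('pics/p3.png',A[:600]);cv2.imwrite('pics/p3t.png',cv2.resize(B,None,fx=4,fy=4,interpolation=cv2.INTER_CUBIC))
E
```

```text
[401.40946097 -70.01395735 201.87675422] [-0.62400807 -0.04000724 -0.21123835]
```

View pics/p3.png

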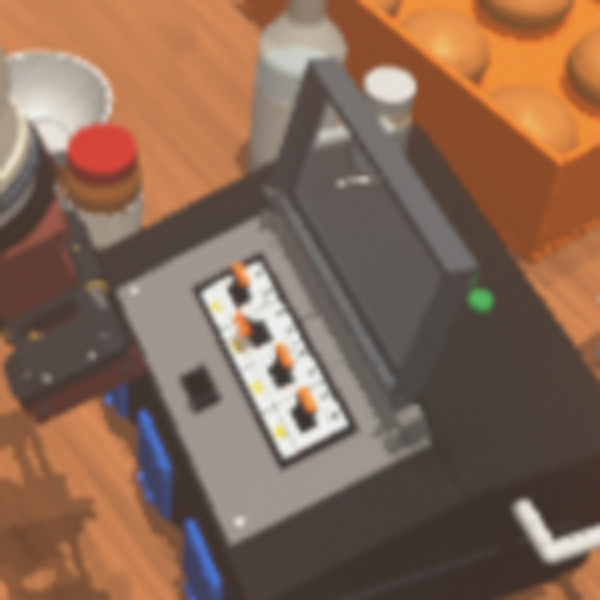

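```bash
python3 - <<'E'
from h import *
q=np.load('q.npy')
T=dict(np.load('pics/top.npz'));S=dict(np.load('pics/side.npz'))
cent={}
for nm,im,(x0,x1,y0,y1) in(('T',T,(335,405,170,215)),('S',S,(335,375,210,260))):
    c=im['color'][y0:y1,x0:x1].astype(int)
    m=((c[...,2]-c[...,0]>60)&(c[...,2]>c[...,1]+35)).astype(np.uint8)
    n,_,st,ce=cv2.connectedComponentsWithStats(m)
    print(nm,[(st[i,4],(ce[i]+[x0,y0]).round(1)) for i in range(1,n) if st[i,4]>3])
    for s,y in((48.1,54),(63.9,18),(48.1,-18),(48.1,-54)): print('  pred',np.round(proj(im,w(loc(q[3],s,23.7,y),q)),1))
E
```

```text
T [(np.int32(15), array([362.8, 195.9]))]
  pred [353.6 189. ]
  pred [363.7 196.6]
  pred [376.3 194.5]
  pred [387.7 197.2]
S [(np.int32(20), array([349.5, 218. ])), (np.int32(23), array([350. , 230.8])), (np.int32(18), array([360.6, 238.6])), (np.int32(21), array([366.1, 249.5]))]
  pred [349.3 217.6]
  pred [348.9 230.3]
  pred [359.7 238.1]
  pred [365.3 249.1]
```

```bash
python3 - <<'E'
from h import *
T=dict(np.load('pics/top.npz'));S=dict(np.load('pics/side.npz'))
from scipy.optimize import least_squares
def tri(a,b): 
    r=least_squares(lambda P:np.r_[np.subtract(proj(T,P),a),np.subtract(proj(S,P),b)],[500,-80,165]);return r.x.round(1),r.fun.round(1)
print('tip',tri((362.8,195.9),(350,230.8)));print('pad',tri((365,213),(334.9,242.4)))
C=cloud(S);D=cloud(T)
q=np.load('q.npy');c,s=np.cos(q[2]),np.sin(q[2])
# panel depth: n of bare panel points; cover top edge
for nm,cl,im in(('S',C,S),('T',D,T)):
  for ss,y in [(20,60),(100,60),(100,-60),(30,-80),(30,80),(80,80)]:
    u,v=proj(im,w(loc(6.8,ss,0,y),q)); P=cl[int(round(v)),int(round(u))]
    d=P-[q[0],q[1],0]; lx=c*d[0]+s*d[1]; print(nm,ss,y,'n=%.1f'%((lx-6.8)*-s20+(d[2]-168)*c20),end='; ')
# cover cloud above z=230
for nm,cl in(('S',C),('T',D)):
  d=cl-np.array([q[0],q[1],0]); lx=c*d[...,0]+s*d[...,1]; ly=-s*d[...,0]+c*d[...,1]
  m=(d[...,2]>215)&(d[...,2]<340)&(lx>-30)&(lx<80)&(abs(ly)<100)
  for z0 in range(215,340,15):
    k=m&(d[...,2]>=z0)&(d[...,2]<z0+15)
    if k.sum()>3: print(nm,z0,k.sum(),'lx',np.percentile(lx[k],[5,50,95]).round(1),'ly',np.percentile(ly[k],[2,98]).round(0))
E
```

```text
tip (array([510.1, -74.9, 161.9]), array([ 0.1, -0.3, -0.3,  0.1]))
pad (array([457.5, -80.4, 156.8]), array([ 0.2, -0.4, -0.4,  0.1]))
S 20 60 n=-2.9; S 100 60 n=-6.2; S 100 -60 n=-5.9; S 30 -80 n=-4.8; S 30 80 n=0.1; S 80 80 n=-4.7; T 20 60 n=-7.3; T 100 60 n=-6.5; T 100 -60 n=-3.5; T 30 -80 n=-2.5; T 30 80 n=-4.3; T 80 80 n=-6.4; S 215 245 lx [-2.7 10.9 13.3] ly [-90.  95.]
S 230 256 lx [-0.1 13.7 16.1] ly [-90.  94.]
S 245 258 lx [ 2.9 16.4 18.8] ly [-90.  94.]
S 260 261 lx [ 4.7 19.1 21.5] ly [-90.  94.]
S 275 238 lx [ 7.2 21.4 23.7] ly [-90.  95.]
S 290 68 lx [ 0.9 13.3 27.6] ly [-91.  97.]
S 305 495 lx [10.4 19.4 29.7] ly [-90.  93.]
T 215 133 lx [0.5 7.7 9.9] ly [-88.  90.]
T 230 137 lx [ 5.3 10.4 12.8] ly [-88.  90.]
T 245 138 lx [ 7.  13.1 15.4] ly [-88.  91.]
T 260 101 lx [ 2.4 15.2 17. ] ly [-88.  91.]
T 275 8 lx [ 0.   3.7 11.1] ly [-90.  95.]
T 290 21 lx [-10.7   5.3  27. ] ly [-89.  94.]
T 305 473 lx [ 7.1 16.3 25.9] ly [-87.  91.]
```

The cover is fully open, with its top edge around crop (390,160), leaning 10°. The tripped toggle's tip is at crop (243,326), which triangulates to (510,-75,162). I'm moving to just below it.

Call:
servo_tool(steps=[[[0.0193,0.0006,-0.0022],[0,0,0],-1],[[0.0193,0.0006,-0.0022],[0,0,0],-1],[[0.0193,0.0006,-0.0022],[0,0,0],-1],[[0.0193,0.0006,-0.0022],[0,0,0],-1],[[0.0033,-0.0009,-0.0094],[0,0,0],-1],[[0.0033,-0.0009,-0.0094],[0,0,0],-1],[[0.0033,-0.0009,-0.0094],[0,0,0],-1],[[0,0,0],[0,0,0],-1]])

```text
t: 8.35
ee_pos: [486.5, -70.2, 162.3]
orientation: [0.359, 2.779, -0.057]
ft_force: [-0.4, 0.4, 0.9]
width: 0.4
grasp_force: 0.0
```

Call:
servo_tool(steps=[[[0.0017,-0.0004,-0.0047],[0,0,0],-1],[[0.0017,-0.0004,-0.0047],[0,0,0],-1],[[0.0017,-0.0004,-0.0047],[0,0,0],-1],[[0,0,0],[0,0,0],-1],[[0,0,0],[0,0,0],-1],[[0,0,0],[0,0,0],-1],[[0,0,0],[0,0,0],-1],[[0,0,0],[0,0,0],-1]])

```text
t: 9.02
ee_pos: [493.7, -71.5, 151.1]
orientation: [0.358, 2.774, -0.057]
ft_force: [0.1, 0.5, -0.1]
width: 0.6
grasp_force: 0.0
```

```bash
python3 - <<'E'
from h import *
a=shot('side');b=shot('top')
o=sensors.get_obs();print(o['ee_pos'],o['ft_force'],proj(a,o['ee_pos']))
A=cv2.resize(a['color'][180:280,310:410],None,fx=5.5,fy=5.5,interpolation=cv2.INTER_CUBIC)
cv2.imwrite('pics/p4.png',A)
E
```

```text
[493.69802662 -71.50666429 151.01731087] [ 1.06669432  0.50801824 -0.26927035] (np.float64(343.7563657508868), np.float64(235.33066086610745))
```

View pics/p4.png

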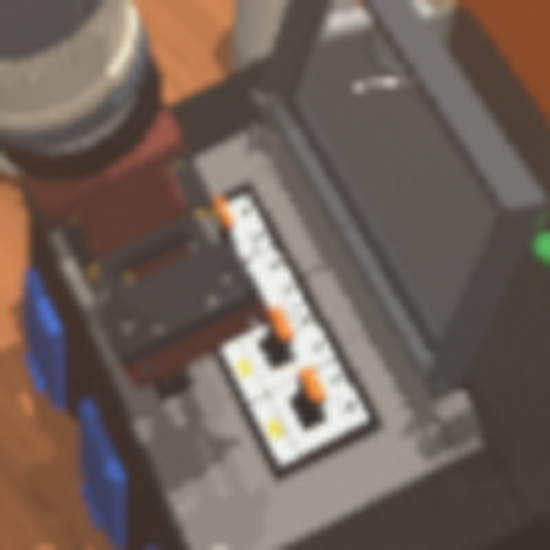

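Call:
servo_tool(steps=[[[0.0017,-0.0004,-0.0047],[0,0,0],-1],[[0,0,0],[0,0,0],-1],[[0.0036,-0.001,0.0014],[0,0,0],-1],[[0.0036,-0.001,0.0014],[0,0,0],-1],[[0.0018,-0.0005,0.0007],[0,0,0],-1],[[0,0,0],[0,0,0],-1],[[0,0,0],[0,0,0],-1],[[0,0,0],[0,0,0],-1]])

```text
t: 9.78
ee_pos: [504.6, -74.5, 149.7]
orientation: [0.358, 2.774, -0.057]
ft_force: [-1.0, -0.3, -0.4]
width: 0.3
grasp_force: 0.0
```

Call:
servo_tool(steps=[[[0.0018,-0.0005,0.0007],[0,0,0],-1],[[0.0018,-0.0005,0.0007],[0,0,0],-1],[[0,0,0],[0,0,0],-1],[[0,0,0],[0,0,0],-1],[[0,0,0],[0,0,0],-1],[[0,0,0],[0,0,0],-1],[[0,0,0],[0,0,0],-1],[[0,0,0],[0,0,0],-1]])

```text
t: 10.45
ee_pos: [507.9, -75.4, 150.9]
orientation: [0.358, 2.775, -0.057]
ft_force: [-0.8, 0.5, 0.2]
width: 0.6
grasp_force: 0.0
```

Call:
servo_tool(steps=[[[0.0018,-0.0005,0.0007],[0,0,0],-1],[[0.0018,-0.0005,0.0007],[0,0,0],-1],[[0,0,0],[0,0,0],-1],[[0,0,0],[0,0,0],-1],[[0,0,0],[0,0,0],-1],[[0,0,0],[0,0,0],-1],[[0,0,0],[0,0,0],-1],[[0,0,0],[0,0,0],-1]])

```text
t: 11.12
ee_pos: [511.0, -76.3, 152.1]
orientation: [0.358, 2.776, -0.057]
ft_force: [-4.2, 1.4, -1.6]
width: 0.4
grasp_force: 1.7
```

```bash
cat > tg.py <<'E'
from h import *
q=np.load('q.npy')
for nm,(x0,x1,y0,y1) in(('top',(335,405,165,215)),('side',(335,375,205,260))):
    im=shot(nm); c=im['color'][y0:y1,x0:x1].astype(int)
    m=((c[...,2]-c[...,0]>60)&(c[...,2]>c[...,1]+35)).astype(np.uint8)
    n,_,st,ce=cv2.connectedComponentsWithStats(m)
    print(nm,[(int(st[i,4]),(ce[i]+[x0,y0]).round(1)) for i in range(1,n) if st[i,4]>3])
    print('  pred on/off',np.round(proj(im,w(loc(q[3],48.1,23.7,18),q)),1),np.round(proj(im,w(loc(q[3],63.9,23.7,18),q)),1))
o=sensors.get_obs();print(o['ee_pos'],o['ft_force'])
E
python3 tg.py
```

```text
top []
  pred on/off [364.9 191.7] [363.7 196.6]
side [(14, array([342.1, 206.1])), (10, array([361. , 239.8])), (20, array([366.2, 249.6]))]
  pred on/off [354.3 227.6] [348.9 230.3]
[511.02512242 -76.31216669 152.09651807] [-2.69687941  1.02711282 -1.53288192]
```

Call:
servo_tool(steps=[[[0.0014,-0.0004,0.0005],[0,0,0],-1],[[0,0,0],[0,0,0],-1],[[0,0,0],[0,0,0],-1],[[0,0,0],[0,0,0],-1],[[0,0,0],[0,0,0],-1],[[0,0,0],[0,0,0],-1],[[0,0,0],[0,0,0],-1],[[0,0,0],[0,0,0],-1]])

```text
t: 11.88
ee_pos: [511.2, -76.4, 152.0]
orientation: [0.358, 2.779, -0.057]
ft_force: [-7.0, 3.1, 0.3]
width: 0.5
grasp_force: 3.8
```

Call:
servo_tool(steps=[[[-0.0045,0.0012,-0.0017],[0,0,0],-1],[[-0.0045,0.0012,-0.0017],[0,0,0],-1],[[-0.009,0.002,0.014],[0,0,0],-1],[[-0.012,0.003,0.02],[0,0,0],-1],[[-0.012,0.003,0.025],[0,0,0],-1],[[-0.012,0.003,0.025],[0,0,0],-1],[[-0.012,0.003,0.025],[0,0,0],-1],[[-0.012,0.003,0.025],[0,0,0],-1]])

```text
t: 12.55
ee_pos: [434.8, -57.4, 285.2]
orientation: [0.358, 2.773, -0.057]
ft_force: [0.0, 0.1, 0.2]
width: 0.4
grasp_force: 0.0
```

```bash
python3 tg.py; python3 - <<'E'
from h import *
im=dict(np.load('pics/side.npz'))
cv2.imwrite('pics/p5.png',cv2.resize(im['color'][170:280,310:420],None,fx=5,fy=5,interpolation=cv2.INTER_CUBIC))
E
```

```text
top []
  pred on/off [364.9 191.7] [363.7 196.6]
side [(20, array([349.5, 218. ])), (17, array([354.9, 228.4])), (18, array([360.6, 238.6])), (21, array([366.1, 249.5]))]
  pred on/off [354.3 227.6] [348.9 230.3]
[436.49517012 -57.53123463 287.97735138] [ 0.70887003 -0.05342915 -0.19359094]
```

View pics/p5.png

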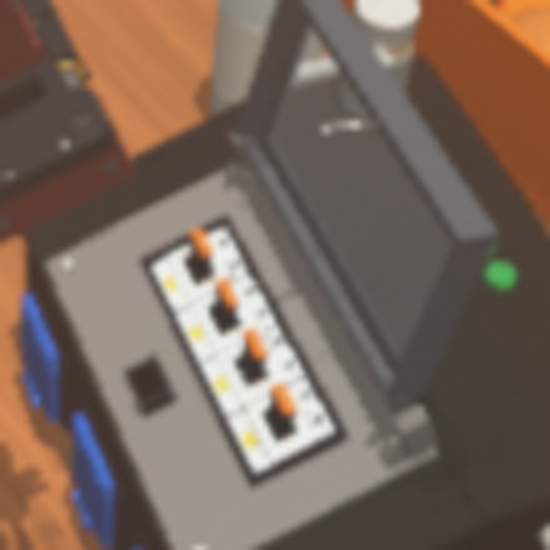

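All four toggles now lean up towards the hinge: crop tips (200,240), (225,293), (254,347), (285,400). Next I take the tool over the cover and behind it, untilting on the way.

Call:
servo_tool(steps=[[[0,0,0.02],[0.64,2.4,0],-1],[[0,0,0.02],[0.64,2.4,0],-1],[[0,0,0.02],[0.64,2.4,0],-1],[[0.035,-0.0132,0],[0.64,2.4,0],-1],[[0.035,-0.0132,0],[0.64,2.4,0],-1],[[0.035,-0.0132,0],[0.64,2.4,0],-1],[[0.035,-0.0132,0],[0.64,2.4,0],-1],[[0.035,-0.0132,0],[0.64,2.4,0],-1]])

```text
t: 13.32
ee_pos: [612.2, -124.5, 342.1]
orientation: [-0.403, -3.114, -0.009]
ft_force: [0.2, 0.3, 0.4]
width: 0.6
grasp_force: 0.0
```

Call:
servo_tool(steps=[[[0.001,0,-0.01],[0,0,0],-1],[[0,0,-0.015],[0,0,0],-1],[[0,0,-0.015],[0,0,0],-1],[[0,0,-0.015],[0,0,0],-1],[[0,0,-0.006],[0,0,0],-1],[[0,0,0],[0,0,0],-1],[[0,0,0],[0,0,0],-1],[[0,0,0],[0,0,0],-1]])

```text
t: 13.98
ee_pos: [611.5, -123.5, 283.3]
orientation: [0.403, 3.115, 0.008]
ft_force: [0.0, 0.2, -0.1]
width: 0.3
grasp_force: 0.0
```

Call:
servo_tool(steps=[[[-0.0065,0.0017,0.0013],[0,0,0],-1],[[-0.0065,0.0017,0.0013],[0,0,0],-1],[[-0.0065,0.0017,0.0013],[0,0,0],-1],[[-0.0065,0.0017,0.0013],[0,0,0],-1],[[-0.0065,0.0017,0.0013],[0,0,0],-1],[[-0.0065,0.0017,0.0013],[0,0,0],-1],[[-0.0065,0.0017,0.0013],[0,0,0],-1],[[-0.0065,0.0017,0.0013],[0,0,0],-1]])

```text
t: 14.65
ee_pos: [558.4, -109.7, 293.2]
orientation: [-0.403, -3.116, -0.008]
ft_force: [2.4, -0.8, -0.8]
width: 0.8
grasp_force: 1.1
```

Call:
servo_tool(steps=[[[-0.0086,0.0023,-0.0015],[0,0,0],-1],[[-0.0086,0.0023,-0.0022],[0,0,0],-1],[[-0.0086,0.0023,-0.003],[0,0,0],-1],[[-0.0086,0.0023,-0.0035],[0,0,0],-1],[[-0.0075,0.002,-0.0045],[0,0,0],-1],[[-0.0073,0.0019,-0.0055],[0,0,0],-1],[[-0.0072,0.0019,-0.006],[0,0,0],-1],[[-0.007,0.0018,-0.0065],[0,0,0],-1]])

```text
t: 15.32
ee_pos: [495.0, -92.9, 259.7]
orientation: [-0.403, -3.115, -0.008]
ft_force: [3.5, -1.4, 0.9]
width: 0.5
grasp_force: 1.5
```

Call:
servo_tool(steps=[[[-0.0058,0.0015,-0.0068],[-0.64,-2.4,0],-1],[[-0.0052,0.0014,-0.0073],[-0.64,-2.4,0],-1],[[-0.0047,0.0012,-0.0078],[-0.64,-2.4,0],-1],[[-0.0041,0.0011,-0.0082],[-0.64,-2.4,0],-1],[[-0.0033,0.0009,-0.0086],[-0.64,-2.4,0],-1],[[-0.0026,0.0007,-0.009],[-0.64,-2.4,0],-1],[[-0.0017,0.0005,-0.009],[-0.64,-2.4,0],-1],[[-0.001,0.0003,-0.009],[-0.64,-2.4,0],-1]])

```text
t: 15.98
ee_pos: [466.9, -85.2, 194.4]
orientation: [0.358, 2.772, -0.057]
ft_force: [1.9, -2.5, 4.1]
width: 0.5
grasp_force: 1.7
```

Call:
servo_tool(steps=[[[-0.0024,0.0006,-0.007],[0,0,0],-1],[[-0.0022,0.0006,-0.007],[0,0,0],-1],[[-0.002,0.0005,-0.007],[0,0,0],-1],[[-0.0018,0.0005,-0.007],[0,0,0],-1],[[-0.0015,0.0004,-0.006],[0,0,0],-1],[[0,0,-0.003],[0,0,0],-1],[[0.0003,0,-0.002],[0,0,0],-1],[[0,0,0],[0,0,0],-1]])

```text
t: 16.65
ee_pos: [457.0, -82.8, 154.8]
orientation: [0.358, 2.777, -0.057]
ft_force: [-0.3, -0.4, 2.6]
width: 0.4
grasp_force: 1.3
```

Call:
servo_tool(steps=[[[0.0005,-0.0001,-0.0014],[0,0,0],-1],[[0.0005,-0.0001,-0.0014],[0,0,0],-1],[[0.0005,-0.0001,-0.0014],[0,0,0],-1],[[0,0,0],[0,0,0],-1],[[0,0,0],[0,0,0],-1],[[0,0,0],[0,0,0],-1],[[0,0,0],[0,0,0],-1],[[0,0,0],[0,0,0],-1]])

```text
t: 17.32
ee_pos: [458.3, -83.0, 151.3]
orientation: [0.358, 2.776, -0.057]
ft_force: [-6.4, 0.6, 9.3]
width: 0.7
grasp_force: 5.5
```

Call:
servo_tool(steps=[[[0.0004,-0.0001,-0.0011],[0,0,0],-1],[[0,0,0],[0,0,0],-1],[[0,0,0],[0,0,0],-1],[[0,0,0],[0,0,0],-1],[[0,0,0],[0,0,0],-1],[[0,0,0],[0,0,0],-1],[[0,0,0],[0,0,0],-1],[[0,0,0],[0,0,0],-1]])

```text
t: 17.98
ee_pos: [458.5, -83.1, 150.6]
orientation: [0.358, 2.776, -0.057]
ft_force: [-11.2, 1.1, 17.3]
width: 0.7
grasp_force: 10.3
```

Call:
servo_tool(steps=[[[-0.0014,0.0004,0.0038],[0,0,0],-1],[[-0.0014,0.0004,0.0038],[0,0,0],-1],[[-0.0014,0.0004,0.0038],[0,0,0],-1],[[-0.005,0.001,0.01],[0,0,0],-1],[[-0.012,0.003,0.015],[0,0,0],-1],[[-0.012,0.003,0.015],[0,0,0],-1],[[-0.012,0.003,0.015],[0,0,0],-1],[[0,0,0],[0,0,0],-1]])

```text
t: 18.65
ee_pos: [413.5, -71.7, 218.5]
orientation: [0.357, 2.773, -0.057]
ft_force: [0.0, -0.6, -0.5]
width: 0.4
grasp_force: 0.0
```

Call:
servo_tool(steps=[[[-0.01,0.003,0.01],[0,0,0],-1],[[0,0,0],[0,0,0],-1],[[0,0,0],[0,0,0],-1],[[0,0,0],[0,0,0],-1],[[0,0,0],[0,0,0],-1],[[0,0,0],[0,0,0],-1],[[0,0,0],[0,0,0],-1],[[0,0,0],[0,0,0],-1]])

```text
t: 19.32
ee_pos: [404.2, -69.0, 226.2]
orientation: [0.358, 2.776, -0.057]
ft_force: [0.6, 0.5, 0.7]
width: 0.8
grasp_force: 0.0
```

```bash
python3 - <<'E'
from h import *
s0=cv2.imread('pics/side0.png');t0=cv2.imread('pics/top0.png')
a=shot('side');b=shot('top')
for nm,x,y in(('s',s0,a['color']),('t',t0,b['color'])):
    d=cv2.absdiff(x,y).max(2);cv2.imwrite('pics/d%s.png'%nm,d)
A=cv2.resize(a['color'][120:370,270:470],None,fx=2,fy=2);B=cv2.resize(b['color'][110:290,230:490],None,fx=1.5,fy=1.5)
H=500;B=cv2.copyMakeBorder(B,0,H-B.shape[0],0,0,cv2.BORDER_CONSTANT)
cv2.imwrite('pics/fin.png',np.hstack([A,B]));print(sensors.get_obs()['ft_force'])
E
```

```text
[ 0.26592629 -0.75795609  0.03635034]
```

View pics/fin.png

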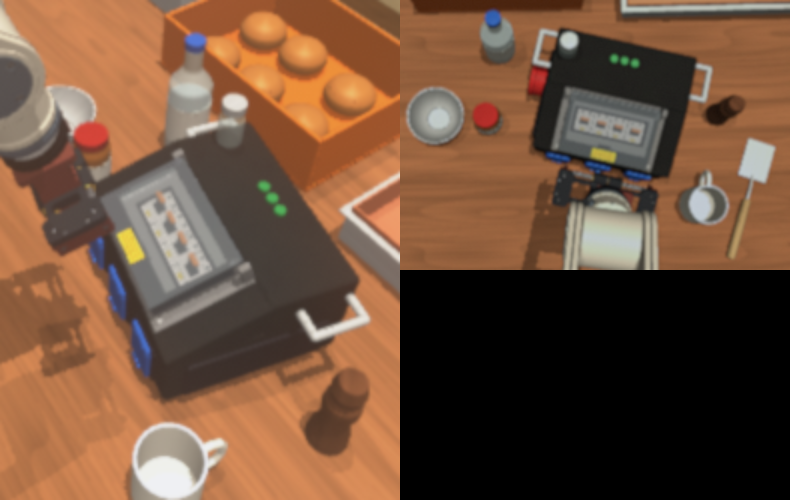

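The cover is shut again, with the pad at side px (335,243), the same as at the start. All four toggles are up, everything is standing in place, and the tool is clear. Handing in.

```bash
python3 -c "
from workcell import close_job
print(close_job())"
```

```text
the job is handed in; nothing more can be done
None
```

I opened the cover with the yellow pad, pushed the tripped breaker (second from the left) on, and pressed the cover shut again. The last pictures show it closed, all four toggles up and nothing moved. I handed the job in at about 19 s of the 58 s allowed, and it returned no verdict.

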